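Tip the slumped notices back in their stands

TASK

Two of the three acrylic notices have slumped forward in their slotted wooden stands. With your fingertips, push each of these two back past upright so that it lies back against the rest of its own stand, still seated in the slot. Do not pick any notice up, and leave the notice that already leans back and the other things on the table as they are.

Things in the scene. Friction and masses are not known exactly. Their poses are not given: they have to be found in the camera images.
- stand_a: fixed slotted wooden stand; origin on the table, +x to its back (away from the robot, yaw within 0.4 rad). mm: base x -27..43, y +-57, 8 thick. Two front ears, x -21..-14, y +-34, 12 wide, tops at z 32. Back rest 92 wide rises from x 8 on the base, sloping back 20 degrees, to a top edge at z 55, x 25. Between ears and rest is the slot.
- stand_b: fixed slotted wooden stand; origin on the table, +x to its back (away from the robot, yaw within 0.4 rad). mm: base x -27..43, y +-57, 8 thick. Two front ears, x -21..-14, y +-34, 12 wide, tops at z 32. Back rest 92 wide rises from x 8 on the base, sloping back 20 degrees, to a top edge at z 55, x 25. Between ears and rest is the slot.
- stand_c: fixed slotted wooden stand; origin on the table, +x to its back (away from the robot, yaw within 0.4 rad). mm: base x -27..43, y +-57, 8 thick. Two front ears, x -21..-14, y +-34, 12 wide, tops at z 32. Back rest 92 wide rises from x 8 on the base, sloping back 20 degrees, to a top edge at z 55, x 25. Between ears and rest is the slot.
- notice_a: white acrylic notice block, printed front, in stand_a, 12 thick (its x) x 100 wide (y) x 70 high (z), 0.08 to 0.13 kg, loose; origin at the centre of its underside, z up its height. Starts slumped about 30 degrees forward to the robot, on the ears: top front edge 69 mm above the table, 35 mm in front of the stand's origin. Can balance upright; falls back only past 10 degrees backward.
- notice_b: white acrylic notice block, printed front, in stand_b, 12 thick (its x) x 100 wide (y) x 70 high (z), 0.08 to 0.13 kg, loose; origin at the centre of its underside, z up its height. Starts slumped about 30 degrees forward to the robot, on the ears: top front edge 69 mm above the table, 35 mm in front of the stand's origin. Can balance upright; falls back only past 10 degrees backward.
- notice_c: white acrylic notice block, printed front, in stand_c, 12 thick (its x) x 100 wide (y) x 70 high (z), 0.08 to 0.13 kg, loose; origin at the centre of its underside, z up its height. At the start it already lies back against the back rest, tilted 20 degrees away from the robot, as it should; leave it alone.
- notice_a_top (a point): centre of the top face of notice_a. When it lies on its rest its front face is at stand x +10 mm, 45 mm above the table. Pushing it over takes 1 to 3 N; more than 5 N means that it is against the rest
- notice_b_top (a point): centre of the top face of notice_b. When it lies on its rest its front face is at stand x +10 mm, 45 mm above the table. Pushing it over takes 1 to 3 N; more than 5 N means that it is against the rest
- notice_c_top (a point): centre of the top face of notice_c. When it lies on its rest its front face is at stand x +10 mm, 45 mm above the table. Pushing it over takes 1 to 3 N; more than 5 N means that it is against the rest
- glue_stick_x: bystander, leave where it is: glue stick standing upright, 26 diameter, 90 high; loose, origin at the centre of its underside
- stamp_x: bystander, leave where it is: wooden rubber stamp standing, 30x30x53; loose, origin at the centre of its underside
- bottle_x: bystander, leave where it is: ink bottle standing, 44 diameter, 62 high; loose, origin at the centre of its underside
- ink_pad_x: bystander, leave where it is: closed stamp pad, 77x54x16; loose, origin at the centre of its underside
- eraser_x: bystander, leave where it is: eraser in a sleeve lying flat, 43x19x12; loose, origin at the centre of its underside
- clip_x: bystander, leave where it is: binder clip standing on its back, 18x30x38; loose, origin at the centre of its underside

How it is judged (in metres and radians):
At the end, for the whole second after the job is handed in: all three notices at rest, leaning 14 to 26 degrees backward (top edge over 15 mm behind the stand origin), lower edge seated in the slot (x -12 to 15 mm, within 20 mm of the middle, origin under 20 mm high), square to the stand within 7 degrees (x of notice_a_top in the frame of stand_a above 0.015 m and angle between notice_a's own z axis and vertical between 0.24 and 0.46 rad and x of notice_a in the frame of stand_a between -0.012 and 0.015 m and y of notice_a in the frame of stand_a between -0.02 and 0.02 m and height (world z) of each of notice_a, notice_b, notice_c below 0.02 m and angle between the y axis of notice_a and the y axis of stand_a, either way round below 0.12 rad and linear speed of each of notice_a, notice_b, notice_c below 0.02 m/s and x of notice_b_top in the frame of stand_b above 0.015 m and angle between notice_b's own z axis and vertical between 0.24 and 0.46 rad and x of notice_b in the frame of stand_b between -0.012 and 0.015 m and y of notice_b in the frame of stand_b between -0.02 and 0.02 m and angle between the y axis of notice_b and the y axis of stand_b, either way round below 0.12 rad and x of notice_c_top in the frame of stand_c above 0.015 m and angle between notice_c's own z axis and vertical between 0.24 and 0.46 rad and x of notice_c in the frame of stand_c between -0.012 and 0.015 m and y of notice_c in the frame of stand_c between -0.02 and 0.02 m and angle between the y axis of notice_c and the y axis of stand_c, either way round below 0.12 rad); the robot touches nothing.
It fails at once if a notice is lifted or carried instead of pushed (height (world z) of any of notice_a, notice_b, notice_c above 0.035 m or horizontal distance between notice_a and stand_a above 0.05 m or horizontal distance between notice_b and stand_b above 0.05 m or horizontal distance between notice_c and stand_c above 0.05 m).
It fails at once if the notice that already leans back is disturbed (distance of notice_c_top from where it was at the start of the episode above 0.015 m).
It fails at once if a bystander is moved more than 20 mm or tipped (distance of any of glue_stick_x, stamp_x, bottle_x, ink_pad_x, eraser_x, clip_x from where it was at the start of the episode above 0.02 m or angle between any of glue_stick_x, stamp_x, bottle_x, ink_pad_x, eraser_x, clip_x's own z axis and vertical above 0.3 rad).
It also fails if it takes over 45 s, if anything falls off the work surface, if the arm or the gripper's body presses on something with over 40 N, if the wrist force passes 120 N, or if a joint passes its speed limit or range.

ROBOT

A 6-joint arm with a two-finger parallel gripper is mounted at the origin on a cart in front of the work surface, level with it; the furniture and walls round the work are solid. World frame = base frame: x ahead of the robot, y to its left, z up, the work surface at z = 0. Lengths are in mm, angles in rad, forces in N, time in s.
With the tool pointing down it reaches from about 400 to 925 mm from the base axis. Payload 12.5 kg.
Tool frame: the origin (TCP) lies midway between the tips of the shut fingers; the grasp point (between the pads) lies 19 mm behind it; z points along the fingers, y is the line along which they close (so a half turn about z gives the same grasp; the last joint's range is limited). The gripper opens to 95 mm and grips with 3 to 60 N. Pads are 20 mm wide; open, the fingers measure 119 mm over their backs; the gripper's body (75 mm by 180 mm) begins 59 mm behind the grasp point.
Start: joints at [-1.399, 0.491, 1.559, -0, 1.092, -0.106], TCP at [171.423, -601.05, 214.661] pointing down, gripper open.
Joint ranges: [-3.1, 3.1], [-0.84, 2.19], [0.05, 2.79], [-1.13, 4.28], [0.06, 2.93], [-2.69, 2.69]. Speed limits (rad/s): [2.22, 2.22, 2.79, 3.14, 3.14, 3.14].

INTERFACE

Orientations are given as [roll, pitch, yaw] about the fixed x, y, z axes, in that order (R = Rz(yaw) Ry(pitch) Rx(roll)).
In Python, from cell import * gives the robot as it stands.
- The arm moves only by the tool servo_tool, never from a script. Its argument "moves" is one flat list of numbers, 5 for each row, row after row: the shift along the world's x, y, z as a fraction of full scale, then the turn about the world's z as a fraction of full scale, then the opening, from 0 (shut) to 1 (fully open). A call has 1 to 12 rows; each row is the pose to reach, as a shift and turn from the pose commanded when the call began, turning the shorter way round; what a row does not reach only later rows make up. Full scale, the value 1, is 400 mm for a shift and 180 degrees for a turn. A row lasts 1/12 s, in which the tool goes at most 41.7 mm and 7.16 degrees, less where a joint would pass 70% of its speed; a pose out of reach is approached as far as the arm can. A call with a number of a shift or a turn outside -1 to 1 is refused whole. A call with a gripper value outside its range is refused whole. The fingers move at their own pace and stop on an object; the grip force is fixed at half the most. Time passes only in rows, so rows that repeat a pose let the fingers close. It gives the time, the measured TCP pose, the force, the opening and the grip force at its end, in the units of the state.
- state(): the state, without advancing time (a new reading comes with each control period).
- read_camera(name): name is "scene" or "top" or "wrist"; returns (picture, depth): 400x640x3 uint8, blue, green, red; 400x640 float32, mm along the optical axis (not along the pixel's ray), 0 where there is no reading.
- get_calibration(name): a dict with "K" (3x3 intrinsics, pixels), "k1" (the pictures are not rectified: a ray, as slopes to the right and down, at radius r is drawn at 1 + k1 r^2 times it, then the intrinsics apply), "R" (3x3) and "t" (3): a world point X has camera coordinates R X + t. Camera axes: x right, y down, z forward; pixel columns grow to the right and rows downward; lengths in mm; the calibration is good to about 2 mm. A picture is of the moment at which its call begins: read the wrist's pose just before it. get_calibration takes no time and is no camera call; for the wrist camera it gives the pose at the moment of the call.
- job_done(): hands the job in; it is judged then, once.
The state is a dict: "t": time; "joints": joint angles; "qvel": joint speeds; "tau": joint torques, N m; "eef_pos": TCP position; "tcp_rot": TCP orientation; "ft_force": force on the tool from outside, world axes, zero at the start; "moment": the same for the moment, N m; "opening": opening from 0.0 (shut) to 1.0 (fully open); "grip_force": force on a finger pad.
Only numpy, scipy, OpenCV 4.12 (cv2) and the standard library are available. Lean on these libraries where they do the work, as an engineer would, in place of code of your own. Each camera call takes 0.05 s, during which the arm holds its last target. There are 200 camera calls.

## Working session

There is one attempt and no reset: what is moved stays moved. The work goes in short steps, Python scripts to look and compute and a tool call to move; the robot and the scene stay as the last step left them, time stands still between calls to the robot, and variables do not carry over. Pictures are saved under pics/ and viewed, at most 10 in all, crops included, and the job is handed in when it is done.

Besides the shell and the picture viewer there is one more tool, called by a JSON object that holds its "fn" and its "kwargs", one argument or row to a line. servo_tool: Moves the arm, as the interface text tells. Its arguments: {"type":"object","properties":{"moves":{"type":"array"}},"required":["moves"]}

```bash
mkdir -p pics; cat > h.py <<'E'
from cell import *
import numpy as np, cv2
def px2w(cal,d,u,v):
    K=np.array(cal["K"],float);R=np.array(cal["R"]);t=np.array(cal["t"]).ravel()
    x=(u-K[0,2])/K[0,0];y=(v-K[1,2])/K[1,1];r0=np.hypot(x,y);r=r0
    for _ in range(20): r=r0/(1+cal["k1"]*r*r)
    s=r/r0 if r0>0 else 1
    return R.T@(np.array([x*s,y*s,1])*d-t)
E
python3 - <<'E'
from h import *
for n in("top","scene"):
    p,d=read_camera(n);cv2.imwrite(f"pics/{n}0.png",p);np.savez(f"{n}0.npz",p=p,d=d)
    c=get_calibration(n);print(n,c)
print(state())
E
```

```text
top {'K': array([[402.77071457,   0.        , 320.25595275],
       [  0.        , 402.77071457, 208.28564557],
       [  0.        ,   0.        ,   1.        ]]), 'k1': -0.05536993028823832, 'R': array([[ 0.01301142, -0.99989719, -0.00602681],
       [-0.9959163 , -0.01242063, -0.08942289],
       [ 0.08933884,  0.00716571, -0.99597551]]), 't': array([  54.37563358,  493.06861704, 1405.03241558])}
scene {'K': array([[433.46246052,   0.        , 319.26196262],
       [  0.        , 433.46246052, 201.82321599],
       [  0.        ,   0.        ,   1.        ]]), 'k1': -0.07905078932358152, 'R': array([[-0.73154967, -0.68177687, -0.00392118],
       [-0.35352398,  0.38423802, -0.85286689],
       [ 0.58297159, -0.62252826, -0.52211367]]), 't': array([420.41912136, 227.51303141, 945.98157412])}
{'t': 0.1, 'joints': array([-1.39860582e+00,  4.91503954e-01,  1.55938784e+00, -2.65723388e-05,
        1.09170369e+00, -1.05594624e-01]), 'qvel': array([ 1.12481070e-04, -1.55859101e-03, -1.46138167e-03,  4.69865483e-07,
        9.69207542e-04,  1.04090821e-03]), 'tau': array([ 4.27622654e-03, -6.13619184e+01, -2.58607024e+01,  6.94224704e-02,
        4.70058003e-02, -6.90639763e-05]), 'eef_pos': array([ 171.37313129, -600.82129639,  214.11751017]), 'tcp_rot': array([-3.14059292e+00, -8.22606456e-05,  2.77797349e-01]), 'ft_force': array([ 0.71494234, -0.08577761,  0.2133038 ]), 'moment': array([-0.02896215,  0.01891183, -0.01443184]), 'grip_force': 0.0, 'opening': 1.0014365906686966}
```

View pics/top0.png

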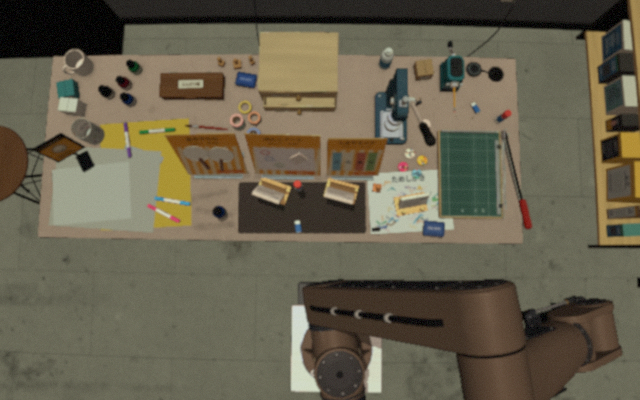

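View pics/scene0.png

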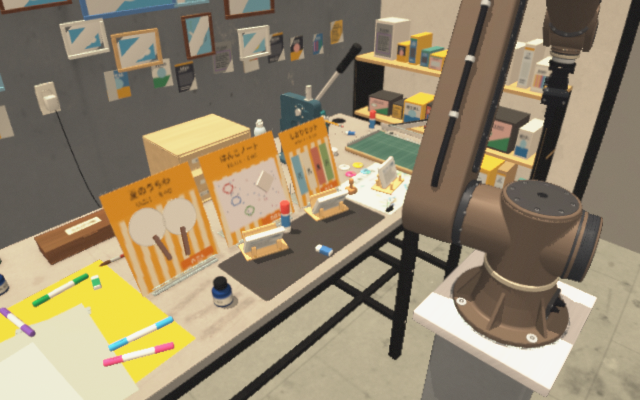

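The top view shows stands at about (271,192), (341,192) and (412,205). There is a glue stick near (299,188), and large poster boards stand behind the stands. I'll enlarge both views.

```bash
python3 - <<'E'
from h import *
p=np.load("top0.npz")["p"];c=p[165:245,240:450]
cv2.imwrite("pics/t1.png",cv2.resize(c[:70],None,fx=3.8,fy=3.8,interpolation=3))
s=np.load("scene0.npz")["p"]
a=cv2.resize(c,(798,304),interpolation=3)
b=cv2.resize(s[145:265,205:415],(798,None or 456),interpolation=3)[:290]
cv2.imwrite("pics/c1.png",np.vstack([a,b]))
E
```

```text
(no output)
```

View pics/c1.png

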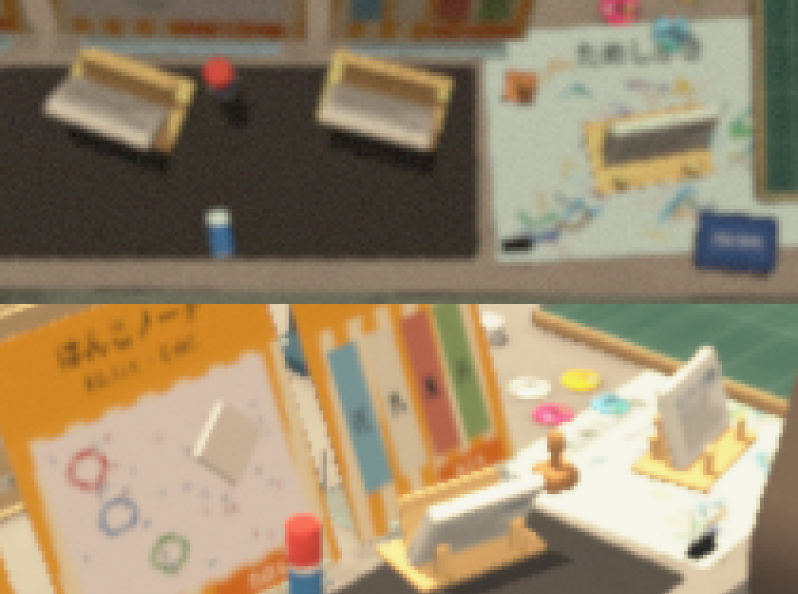

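The crop shows that the left notice (crop 45–165, 80–145) and the middle one (320–440, 85–150) are slumped. The right one, at (660,140), leans back. Next I'll fit the stand poses from depth.

```bash
cat >> h.py <<'E'
def cloud(cal,d):
    K=np.array(cal["K"],float);h,w=d.shape
    u,v=np.meshgrid(np.arange(w),np.arange(h))
    n=cv2.undistortPoints(np.stack([u,v],-1).reshape(-1,1,2).astype(float),K,np.array([cal["k1"],0,0,0.]))[:,0]
    z=d.reshape(-1,1);X=np.hstack([n*z,z])-np.array(cal["t"]).ravel()
    return (X@np.array(cal["R"])).reshape(h,w,3)
E
python3 - <<'E'
from h import *
f=np.load("top0.npz");W=cloud(get_calibration("top"),f["d"])
np.set_printoptions(precision=0,suppress=True,linewidth=200)
print("table",W[205,240],W[225,330])
# crop px -> image
for n,pts in {"L rest top":[(82,52),(192,82)],"L notice top front":[(45,105),(155,148)],"M rest":[(335,52),(452,90)],"M nfront":[(318,118),(430,150)],"glue":[(218,72)],"eraser/glue2":[(218,225)],"R":[(615,115),(712,115)]}.items():
    print(n,[W[int(165+y/3.8),int(240+x/3.8)] for x,y in pts])
for u in (262,271,280,335,345,355): 
    print(u,[tuple(W[v,u].round().astype(int)) for v in range(166,206,2)])
E
```

```text
table [502. 350.   5.] [435.  25.   2.]
L rest top [array([601., 276.,   8.]), array([574., 171.,   1.])]
L notice top front [array([550., 312.,   0.]), array([511., 205.,   8.])]
M rest [array([605.,  34.,  -2.]), array([569., -75.,   2.])]
M nfront [array([538.,  51.,   6.]), array([510., -56.,   8.])]
glue [array([571., 140.,  96.])]
eraser/glue2 [array([436., 142.,  21.])]
R [array([ 545., -229.,    6.]), array([ 538., -305.,   77.])]
262 [(np.int64(635), np.int64(266), np.int64(60)), (np.int64(630), np.int64(267), np.int64(49)), (np.int64(625), np.int64(269), np.int64(34)), (np.int64(621), np.int64(272), np.int64(16)), (np.int64(616), np.int64(273), np.int64(7)), (np.int64(610), np.int64(274), np.int64(0)), (np.int64(593), np.int64(265), np.int64(54)), (np.int64(586), np.int64(265), np.int64(54)), (np.int64(582), np.int64(268), np.int64(34)), (np.int64(576), np.int64(269), np.int64(30)), (np.int64(571), np.int64(271), np.int64(15)), (np.int64(561), np.int64(268), np.int64(33)), (np.int64(552), np.int64(265), np.int64(49)), (np.int64(544), np.int64(264), np.int64(55)), (np.int64(
[... 4132 characters left out ...]
2), np.int64(17)), (np.int64(612), np.int64(-63), np.int64(8)), (np.int64(603), np.int64(-62), np.int64(18)), (np.int64(599), np.int64(-64), np.int64(-2)), (np.int64(591), np.int64(-64), np.int64(0)), (np.int64(583), np.int64(-63), np.int64(6)), (np.int64(570), np.int64(-60), np.int64(49)), (np.int64(562), np.int64(-60), np.int64(52)), (np.int64(561), np.int64(-63), np.int64(9)), (np.int64(553), np.int64(-63), np.int64(14)), (np.int64(546), np.int64(-63), np.int64(11)), (np.int64(540), np.int64(-63), np.int64(7)), (np.int64(532), np.int64(-63), np.int64(7)), (np.int64(526), np.int64(-64), np.int64(-3)), (np.int64(519), np.int64(-64), np.int64(0)), (np.int64(511), np.int64(-64), np.int64(2))]
```

```bash
python3 - <<'E'
from h import *
f=np.load("top0.npz");W=cloud(get_calibration("top"),f["d"])
np.set_printoptions(precision=1,suppress=True)
for n,y0,y1,xm in(("L",155,320,555),("M",-90,65,555)):
    P=W[170:215,235:385].reshape(-1,3);P=P[(P[:,1]>y0)&(P[:,1]<y1)]
    g=np.linalg.norm(P[:,:2]-[571,140],axis=1)>25;P=P[g]
    # rest top
    R=[];
    def fit(Q,nm):
        c,(A)=Q[:,:2].mean(0),None
        for _ in range(3):
            k=np.polyfit(Q[:,1],Q[:,0],1);r=Q[:,0]-np.polyval(k,Q[:,1]);Q=Q[abs(r)<8]
        yaw=-np.arctan(k[0]);e=np.array([-np.sin(yaw),np.cos(yaw)]);m=Q[:,:2].mean(0);s=(Q[:,:2]-m)@e
        mid=m+e*(s.min()+s.max())/2
        print(n,nm,"yaw %.3f len %.0f mid"%(yaw,np.ptp(s)),mid,"n",len(Q),"z",Q[:,2].mean());return yaw,mid
    kk=-0.3
    rest=(P[:,2]>44)&(P[:,2]<66)&(P[:,0]<606)
    Q=P[rest]; 
    off=Q[:,0]-0.3*(Q[:,1]-(y0+y1)/2)
    Q=Q[off>560]
    yaw,mid=fit(Q,"rest top")
    print("  origin from rest",mid-25*np.array([np.cos(yaw),np.sin(yaw)]))
    off=P[:,0]-0.3*(P[:,1]-(y0+y1)/2)
    Q=P[(P[:,2]>62)&(P[:,2]<85)&(off<550)]
    yaw2,mid2=fit(Q,"notice top")
    print("  origin from notice",mid2+29*np.array([np.cos(yaw2),np.sin(yaw2)]))
Q=W[170:215,235:385].reshape(-1,3);Q=Q[(Q[:,2]>80)&(Q[:,0]<600)];print("glue",Q.mean(0),np.ptp(Q,axis=0))
Q=W[195:240,310:350].reshape(-1,3)
E
```

```text
L rest top yaw -0.329 len 91 mid [573.8 226.7] n 85 z 52.60479780344948
  origin from rest [550.2 234.8]
L notice top yaw -0.316 len 99 mid [524.8 248.2] n 117 z 70.54635675887984
  origin from notice [552.4 239.2]
M rest top yaw -0.250 len 91 mid [575.1 -17.3] n 87 z 51.700269943158766
  origin from rest [550.9 -11.1]
M notice top yaw -0.240 len 99 mid [523.5  -2.1] n 120 z 71.39408945415448
  origin from notice [551.7  -9. ]
glue [500.2 111.9 542.8] [ 217.3  240.5 1363.1]
```

Poses, consistent between the rest and notice fits:

| Stand | Origin (mm) | Yaw (rad) |
|---|---|---|
| Left | (551, 236) | -0.325 |
| Middle | (551, -10.5) | -0.245 |

I'll approach the middle stand first, at height.

{"fn": "servo_tool", "kwargs": {
  "moves": [0.38, 0.76, 0, -0.1665, 0.35, 0.38, 0.76, 0, -0.1665, 0.35, 0.38, 0.76, 0, -0.1665, 0.35, 0.38, 0.76, 0, -0.1665, 0.35, 0.38, 0.76, 0, -0.1665, 0.35, 0.38, 0.76, 0, -0.1665, 0.35, 0.38, 0.76, 0, -0.1665, 0.35, 0.38, 0.76, 0, -0.1665, 0.35, 0.38, 0.76, 0, -0.1665, 0.35, 0.38, 0.76, 0, -0.1665, 0.35]
}}

```text
t: 0.93
eef_pos: [324.2, -295.2, 214.8]
tcp_rot: [3.142, -0.0, -0.242]
ft_force: [0.1, -1.2, -0.6]
opening: 0.375
grip_force: 0.0
```

{"fn": "servo_tool", "kwargs": {
  "moves": [0.386, 0.76, 0, 0, 0.35, 0.386, 0.76, 0, 0, 0.35, 0.386, 0.76, 0, 0, 0.35, 0.386, 0.76, 0, 0, 0.35, 0.386, 0.76, 0, 0, 0.35, 0.386, 0.76, 0, 0, 0.35, 0.386, 0.76, 0, 0, 0.35, 0.386, 0.76, 0, 0, 0.35, 0.386, 0.76, 0, 0, 0.35, 0.386, 0.76, 0, 0, 0.35, 0.386, 0.76, 0, 0, 0.35, 0.386, 0.76, 0, 0, 0.35]
}}

```text
t: 1.93
eef_pos: [477.5, 5.3, 214.5]
tcp_rot: [3.141, 0.001, -0.247]
ft_force: [0.6, -0.3, -0.3]
opening: 0.349
grip_force: 0.0
```

{"fn": "servo_tool", "kwargs": {
  "moves": [0, 0, -0.1, 0, 0.35, 0, 0, -0.2, 0, 0.35, 0, 0, -0.3, 0, 0.35, 0, 0, -0.4, 0, 0.35, 0, 0, -0.42, 0, 0.35, 0, 0, -0.42, 0, 0.35]
}}

```text
t: 2.43
eef_pos: [476.6, 5.7, 45.2]
tcp_rot: [3.141, 0.005, -0.247]
ft_force: [0.4, 0.2, -0.2]
opening: 0.346
grip_force: 0.0
```

```bash
python3 - <<'E'
from h import *
p,d=read_camera("wrist");q,_=read_camera("scene")
cv2.imwrite("pics/w1.png",np.vstack([cv2.resize(p,(480,300)),cv2.resize(q[130:280,180:420],(480,300))]))
print(state()["eef_pos"],state()["ft_force"])
E
```

```text
[478.42998807   6.02307886  48.03895939] [-0.67242361 -0.48782923 -0.03154939]
```

View pics/w1.png

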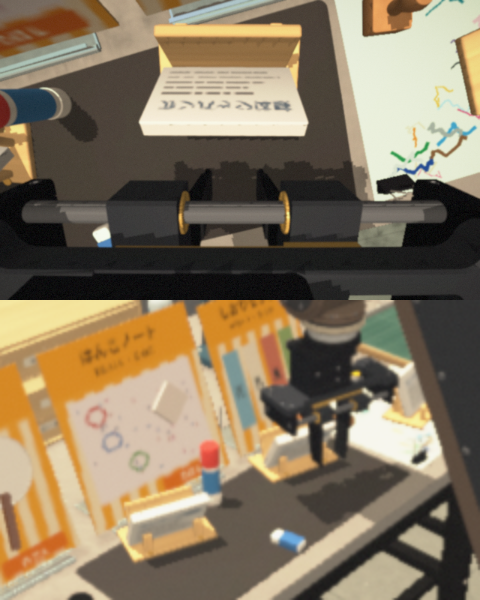

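The wrist view shows the fingers centred in front of the middle notice, with the notice at (145–305, 70–135) in the picture. Now I'll push slowly.

{"fn": "servo_tool", "kwargs": {
  "moves": [0.0194, -0.0049, 0, 0, 0.35, 0.034, -0.0085, 0, 0, 0.35, 0.0437, -0.011, 0, 0, 0.35, 0.0534, -0.0134, 0, 0, 0.35, 0.0631, -0.0158, 0, 0, 0.35, 0.0728, -0.0182, 0, 0, 0.35, 0.0825, -0.0207, 0, 0, 0.35, 0.0922, -0.0231, 0, 0, 0.35, 0.1019, -0.0255, 0, 0, 0.35, 0.1116, -0.028, 0, 0, 0.35, 0.1213, -0.0304, 0, 0, 0.35, 0.126, -0.0316, 0, 0, 0.35]
}}

```text
t: 3.53
eef_pos: [528.8, -5.9, 46.6]
tcp_rot: [3.142, -0.0, -0.245]
ft_force: [-0.4, -0.3, 1.1]
opening: 0.351
grip_force: 0.1
```

Now stand x is about -23. I'll continue 22 mm.

{"fn": "servo_tool", "kwargs": {
  "moves": [0.0073, -0.0018, 0, 0, 0.35, 0.0146, -0.0037, 0, 0, 0.35, 0.0218, -0.0055, 0, 0, 0.35, 0.0291, -0.0073, 0, 0, 0.35, 0.0364, -0.0091, 0, 0, 0.35, 0.0437, -0.0109, 0, 0, 0.35, 0.0485, -0.0122, 0, 0, 0.35, 0.0534, -0.0134, 0, 0, 0.35, 0.0534, -0.0134, 0, 0, 0.35]
}}

```text
t: 4.28
eef_pos: [548.4, -10.8, 46.4]
tcp_rot: [3.141, 0.003, -0.245]
ft_force: [-6.2, 1.6, 3.2]
opening: 0.348
grip_force: 3.1
```

```bash
python3 - <<'E'
from h import *
p,d=read_camera("wrist");q,_=read_camera("scene")
cv2.imwrite("pics/w2.png",np.vstack([cv2.resize(p,(480,300)),cv2.resize(q[130:280,180:420],(480,300))]))
print(state()["eef_pos"],state()["ft_force"])
E
```

```text
[548.34545739 -10.74896765  46.39352406] [-4.7698405   0.59150132  2.38786936]
```

View pics/w2.png

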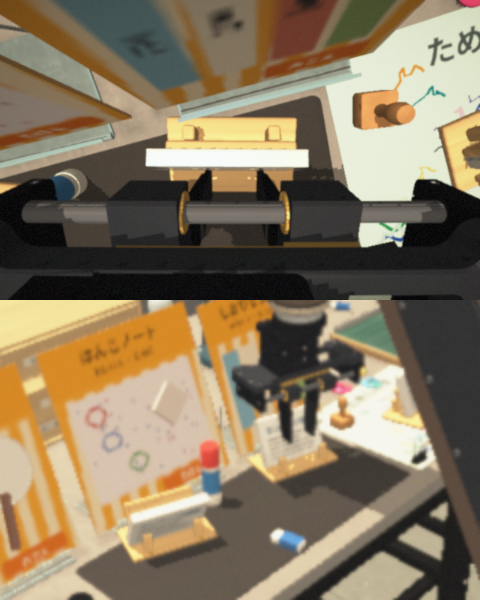

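The notice now lies on its rest, with a force above 5 N. I'll back off, rise and go to the left stand.

{"fn": "servo_tool", "kwargs": {
  "moves": [-0.01, 0.0025, 0, 0, 0.35, -0.03, 0.0075, 0, 0, 0.35, -0.08, 0.02, 0, 0, 0.35, -0.185, 0.0455, 0, 0, 0.35, -0.185, 0.0455, 0, 0, 0.35, -0.185, 0.0455, 0.25, 0, 0.35, -0.185, 0.0455, 0.25, 0, 0.35, -0.185, 0.0455, 0.25, 0, 0.35]
}}

```text
t: 5.05
eef_pos: [476.2, 7.2, 150.5]
tcp_rot: [-3.141, -0.004, -0.245]
ft_force: [-0.0, 0.5, 1.4]
opening: 0.35
grip_force: 0.0
```

{"fn": "servo_tool", "kwargs": {
  "moves": [0.0125, 0.64, 0, -0.0255, 0.35, 0.0125, 0.64, 0, -0.0255, 0.35, 0.0125, 0.64, 0, -0.0255, 0.35, 0.0125, 0.64, 0, -0.0255, 0.35, 0.0125, 0.64, 0, -0.0255, 0.35, 0.0125, 0.64, 0, -0.0255, 0.35, 0.0125, 0.64, 0, -0.0255, 0.35, 0.0125, 0.64, 0, -0.0255, 0.35, 0.0125, 0.64, 0, -0.0255, 0.35]
}}

```text
t: 5.8
eef_pos: [479.9, 262.8, 146.4]
tcp_rot: [3.141, 0.0, -0.324]
ft_force: [0.0, 0.2, 0.1]
opening: 0.352
grip_force: 0.0
```

```bash
python3 - <<'E'
from h import *
p,d=read_camera("wrist");q,_=read_camera("scene")
cv2.imwrite("pics/w3.png",np.vstack([cv2.resize(p,(480,300)),cv2.resize(q[130:280,180:420],(480,300))]))
print(state()["eef_pos"],state()["tcp_rot"])
E
```

```text
[480.43651145 261.7651582  146.62747204] [ 3.14104129e+00  2.90094825e-04 -3.26566510e-01]
```

View pics/w3.png

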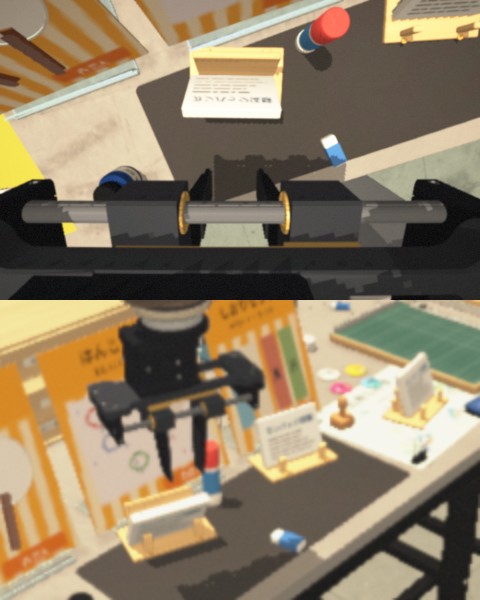

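The middle notice now leans back, and the fingers are centred on the left notice (183–283, 75–118). I'll descend and push.

{"fn": "servo_tool", "kwargs": {
  "moves": [0, 0, -0.1, 0, 0.35, 0, 0, -0.2, 0, 0.35, 0, 0, -0.25, 0, 0.35, 0, 0, -0.25, 0, 0.35, 0, 0, -0.25, 0, 0.35]
}}

```text
t: 6.32
eef_pos: [480.7, 261.9, 46.5]
tcp_rot: [3.14, 0.001, -0.327]
ft_force: [0.9, -0.4, -0.3]
opening: 0.353
grip_force: 0.0
```

{"fn": "servo_tool", "kwargs": {
  "moves": [0.019, -0.0064, 0, 0, 0.35, 0.0332, -0.0112, 0, 0, 0.35, 0.0427, -0.0144, 0, 0, 0.35, 0.0522, -0.0176, 0, 0, 0.35, 0.0617, -0.0208, 0, 0, 0.35, 0.0711, -0.0239, 0, 0, 0.35, 0.0806, -0.0271, 0, 0, 0.35, 0.0901, -0.0303, 0, 0, 0.35, 0.0996, -0.0335, 0, 0, 0.35, 0.1091, -0.0367, 0, 0, 0.35, 0.1186, -0.0399, 0, 0, 0.35, 0.1232, -0.0415, 0, 0, 0.35]
}}

```text
t: 7.32
eef_pos: [530.5, 246.4, 46.6]
tcp_rot: [-3.142, -0.0, -0.326]
ft_force: [0.1, -0.1, 0.4]
opening: 0.349
grip_force: 0.0
```

{"fn": "servo_tool", "kwargs": {
  "moves": [0.0071, -0.0024, 0, 0, 0.35, 0.0142, -0.0048, 0, 0, 0.35, 0.0213, -0.0072, 0, 0, 0.35, 0.0285, -0.0096, 0, 0, 0.35, 0.0356, -0.012, 0, 0, 0.35, 0.0427, -0.0144, 0, 0, 0.35, 0.0474, -0.016, 0, 0, 0.35, 0.0498, -0.0168, 0, 0, 0.35, 0.0498, -0.0168, 0, 0, 0.35]
}}

```text
t: 8.07
eef_pos: [549.0, 240.0, 46.5]
tcp_rot: [3.141, 0.002, -0.326]
ft_force: [-5.0, 2.8, 1.4]
opening: 0.352
grip_force: 2.4
```

{"fn": "servo_tool", "kwargs": {
  "moves": [-0.01, 0.0034, 0, 0, 0.35, -0.03, 0.01, 0, 0, 0.35, -0.08, 0.027, 0, 0, 0.35, -0.18, 0.06, 0, 0, 0.35, -0.18, 0.06, 0, 0, 0.35, -0.18, 0.06, 0.4, 0, 0.35, -0.18, 0.06, 0.4, 0, 0.35, -0.18, 0.06, 0.4, 0, 0.35, -0.18, 0.06, 0.4, 0, 0.35, -0.18, 0.06, 0.4, 0, 0.35]
}}

```text
t: 8.9
eef_pos: [479.4, 264.9, 213.3]
tcp_rot: [-3.135, -0.008, -0.325]
ft_force: [0.0, 0.0, 0.7]
opening: 0.351
grip_force: 0.0
```

```bash
python3 - <<'E'
from h import *
p,d=read_camera("wrist");q,_=read_camera("scene");t,dt=read_camera("top")
cv2.imwrite("pics/w4.png",np.vstack([cv2.resize(p,(480,300)),cv2.resize(q[130:280,180:420],(480,300))]))
W=cloud(get_calibration("top"),dt)
for n,O,yaw in(("L",(551,236),-.325),("M",(551,-10.5),-.245)):
    P=W[160:225,230:400].reshape(-1,3);c,s=np.cos(yaw),np.sin(yaw);D=P[:,:2]-O
    X=D@[c,s];Y=D@[-s,c];k=(abs(Y)<60)&(abs(X)<50)&(P[:,2]>62)&(P[:,2]<95)
    if k.sum()>3: print(n,k.sum(),"x",X[k].mean(),"z",P[k,2].mean(),"y",Y[k].min(),Y[k].max(),"dyaw",np.polyfit(Y[k],X[k],1)[0])
E
```

```text
L 145 x 21.364578839269534 z 73.11346582902259 y -47.011241702867416 51.48245167820827 dyaw 0.015366873207249934
M 161 x 21.337637621407108 z 72.34582009966374 y -47.4566379246512 50.062524270792046 dyaw 0.004005246302699402
```

View pics/w4.png

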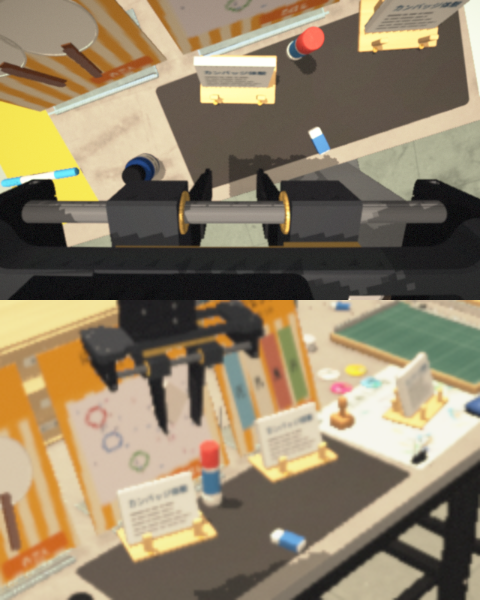

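Both notices lean back, seated and square. Their top faces measure about 21 mm behind the stand origin, and the bystanders have not moved.

```bash
python3 -c "
from cell import *
print(job_done())"
```

```text
the job is handed in; nothing more can be done
None
```

I pushed the left and middle notices back onto their rests; both are still seated and square. The third notice and the bystanders were not touched, and I handed the job in at about 9 s of the 45 s; the hand-in returned no verdict.

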